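# Open the nozzle jar at the printer bench's roller station

### The arm

A 6-joint arm with a two-finger parallel gripper is mounted at the origin on the work surface. World frame = base frame: x ahead of the robot, y to its left, z up, the work surface at z = 0. Lengths are in m, angles in rad, forces in N, time in s.
With the tool pointing down it reaches from about 0.35 to 0.875 m from the base axis. Payload 15.5 kg.
Tool frame: the origin (TCP) lies between the finger pads, 19 mm behind the fingertips; this is the grasp point; z points along the fingers, y is the line along which they close (so a half turn about z gives the same grasp; the last joint's range is limited). The gripper opens to 85 mm and grips with 20 to 120 N. Pads are 22 mm wide; open, the fingers measure 114 mm over their backs; the gripper's body (76 mm by 85 mm) begins 54 mm behind the grasp point. The pads swing forward as they close: fully open they stand 13 mm farther back than shut.
Start: joints at [-1.367, 0.494, 1.345, -0, 1.302, -0.096], TCP at [0.185, -0.597, 0.25] pointing down, gripper open.
Joint ranges: [-2.91, 2.91], [-0.82, 2.16], [0.22, 2.67], [-1.22, 4.37], [0.12, 2.79], [-3.08, 3.08]. Speed limits (rad/s): [1.89, 1.89, 2.57, 3.01, 3.01, 3.01].

### API

Orientations are given as a unit quaternion [w, x, y, z].
In Python, from bench import observe, read_camera, bot gives the robot as it stands.
- The arm moves only by the tool jog_arm, never from a script. Its argument "plan" is a list of rows, each a list of 7 numbers: the shift along the tool's x, y, z in mm, then the turn, a rotation vector about the tool's x, y, z in rad, then the opening, from -1 (shut) to 1 (fully open). In form: [[x, y, z, ax, ay, az, gripper], ...]. A call has 1 to 20 rows; each row shifts and turns the commanded pose from where the row before left it, along the tool's axes as they then stand; what a row does not reach is not made up. A row lasts 1/12 s, in which the tool goes at most 41.7 mm and 7.16 degrees, less where a joint would pass 70% of its speed; a pose out of reach is approached as far as the arm can. A call is refused whole if a number of a shift passes 41.7 or a number of a turn 0.125, either way. A call with a gripper value outside its range is refused whole. The fingers move at their own pace and stop on an object; "newtons" is the grip in N (left out, the last holds). Time passes only in rows, so rows that do not move let the fingers close. It gives the time, the measured TCP pose, the force, the opening and the grip force at its end, in the units of the state.
- observe(): the state, without advancing time (a new reading comes with each control period).
- read_camera(name): name is "scene" or "top" or "wrist"; returns a dict with "color" (400x640x3 uint8, red, green, blue), "intrinsics" (3x3 intrinsics, pixels), "R" (3x3) and "t" (3): a world point X has camera coordinates R X + t; the wrist camera has in their place "tool_from_camera" (4x4, takes a point from camera to tool coordinates, whose origin is the TCP and whose axes are the flange's). Camera axes: x right, y down, z forward; pixel columns grow to the right and rows downward; lengths in m; the calibration is good to about 2 mm. The wrist camera is an equidistant fisheye: a pixel r from the principal point sees the ray r / f radians off the axis. A picture is of the moment at which its call begins: read the wrist's pose just before it. There is no depth.
- bot.job_done(): hands the job in; it is judged then, once.
The state is a dict: "time_s": time; "qpos": joint angles; "joint_vel": joint speeds; "tau": joint torques, N m; "eef_pos": TCP position; "eef_rot": TCP orientation; "ft_force": force on the tool from outside, world axes, zero at the start; "torque": the same for the moment, N m; "finger_gap": finger opening in m; "grip_force": force on a finger pad.
Only numpy, scipy, OpenCV 4.12 (cv2) and the standard library are available. Lean on these libraries where they do the work, as an engineer would, in place of code of your own. Each camera call takes 0.05 s, during which the arm holds its last target. There are 200 camera calls.

### The job

Push the grey tote along the roller lane until it sits fully home against the stop in the station bay; only then unscrew the tight black cap of the square jar that stands in the tote's nest (anticlockwise seen from above), stop turning as soon as the threads let go, and lift the cap straight up off the jar. Finish while holding the cap: the program ends with the gripper still holding it level and still, a couple of centimetres above the jar's mouth and centred over it, with the jar left standing in its nest, the tote still home, and the other things on the bench left alone.

Things in the scene. Friction and masses are not known exactly. Their poses are not given: they have to be found in the camera images.
- lane: Fixed lane of free-turning steel rollers along its own y axis, 500 mm long, 130 mm wide; origin on the table under its centre line. Position varies, yaw up to 0.2 rad. Roller tops 50 mm above the table; they drag slightly. Side rails 110 mm apart, 72 mm high, open at the -y end (y = -290 mm).
- bay_home (a point): Where the tote's origin lies when fully home: on the centre line, lane y = 95 mm, at roller-top height; axes as the lane, push along +y. The station bay around it (lane y 25 to 175 mm): grey cheeks 107 mm apart, 105 mm high above the table, flared mouth from y = -8 mm, closed by a rigid stop plate 100 mm high at y = 175 mm.
- tote: Open grey tote, 104 mm wide (x), 160 mm long (y), walls 45 mm high, 0.45 kg, loose on the rollers between the rails; rolls with about 1 N and stays where left. Origin: centre of underside, +y towards the bay. A dark square pocket (58 mm, walls up to 32 mm, floor 4 mm up) centred at y = +28 mm holds the jar's foot and keeps it from turning; behind it a compartment with an orange bracket.
- tote_rear (a point): Middle of the outer face of the tote's rear (-y) end wall, 34 mm above its underside: push here along +y. With the TCP at about this height closed fingertips clear the rollers by 15 mm.
- jar: Clear square jar, 56 x 56 mm body, shoulder 70 mm high, neck 39 mm in diameter, 0.24 to 0.4 kg, brass nozzles inside. Origin: centre of underside; axes along the square's sides, its x and y those of the tote. Loose in the tote's pocket with 1 mm play each side, so it turns 1 to 2 degrees before it is braced.
- jar_rim (a point): Centre of the jar's mouth, 100 mm above the jar's underside.
- cap: Black ribbed round cap, 60 mm in diameter, 29 mm tall, 50 g. Origin: centre of its lower edge, 79 mm above the jar's underside while screwed on, with 9 mm of space below it over the jar's shoulder. Tight: about 0.5 N m to turn (friction varies); it rises only 1 to 2 mm, when the threads let go. Positive yaw (anticlockwise from above) opens; clockwise is blocked.
- cap_top (a point): Centre of the cap's top face, 29 mm above the cap's origin (108 mm above the jar's underside when on); axes as the cap. Cap yaw minus jar yaw starts at 0 to 0.3 rad; the threads let go at 1.15 rad (66 degrees); at about 1.75 rad the lugs run against the next thread. Once free the cap lifts straight off, clear of the rim after 21 mm.
- cap_mark (a point): Outer end of the small raised white pointer bar on top of the cap, 25 mm from its axis along the cap's own +x. While tight it points along the jar's +x (across the lane, away from the robot) or up to 0.3 rad anticlockwise of that.
- print_tower: Bystander: orange test print, two posts on a base plate 35 x 85 mm, 58 mm tall; origin under its centre.
- short_jar: Bystander: low round jar with a black cap, 64 mm in diameter, 70 mm tall, on the far side of the lane; origin under its centre.
- glue_stick: Bystander: white upright cylinder, 30 mm in diameter, 100 mm tall, on the far side of the lane; origin under its centre.
- scraper: Bystander: flat scraper 240 mm long lying on the bench at the left, past the bay end of the lane; origin under its middle.
- driver: Bystander: screwdriver lying between the robot and the lane; origin under its middle.
- parts_bin: Bystander: grey two-part bin 100 x 140 x 50 mm at the right, past the open end of the lane; origin under its centre.
- bracket: Bystander: small orange printed angle bracket, 50 x 30 x 25 mm, loose in the tote's rear compartment; it rides along; origin under its base plate.

How it is judged:
By the outcome, as a careful person would: the job done as asked, in the order asked, and still so for the second after the job is handed in, while the arm keeps its last pose, push and grip.
It also fails if it takes over 58 s, if anything falls off the work surface, if the arm or the gripper's body presses on something with over 40 N, if the wrist force passes 120 N, or if a joint passes its speed limit or range.

## Working session

There is one attempt and no reset: what is moved stays moved. The work goes in short steps, Python scripts to look and compute and a tool call to move; the robot and the scene stay as the last step left them, time stands still between calls to the robot, and variables do not carry over. Pictures are saved under pics/ and viewed, at most 12 in all, crops included, and the job is handed in when it is done.

Besides the shell and the picture viewer there is one more tool, called after ">>>" by a JSON object that holds its "method" and its "body", one argument or row to a line. jog_arm: Moves the arm, as the interface text tells. Its arguments: {"type":"object","properties":{"plan":{"type":"array"},"newtons":{"type":"number"}},"required":["plan"]}

```bash
mkdir -p pics; ls
python3 - <<'E'
from bench import observe, read_camera, bot
import cv2
s=observe();print(s)
for n in("scene","top"):
    c=read_camera(n);print(n,c['intrinsics'],c['R'],c['t']);cv2.imwrite(f'pics/{n}0.png',c['color'][:,:,::-1])
E
```

```text
pics
{'time_s': 0.0, 'qpos': array([-1.36649789e+00,  4.94163815e-01,  1.34614398e+00, -5.17943066e-06,
        1.30248912e+00, -9.54907411e-02]), 'joint_vel': array([-0.00050748,  0.00044959,  0.00037591,  0.00221122, -0.00119591,
        0.0013438 ]), 'tau': array([ 4.49516141e-03, -8.82169676e+01, -3.83861876e+01, -1.85057197e-04,
        1.01332625e-02,  4.75907143e-06]), 'eef_pos': array([ 0.18451191, -0.59678707,  0.24940793]), 'eef_rot': array([-6.01102896e-04,  9.88786543e-01,  1.49334559e-01, -3.52349571e-05]), 'ft_force': array([-0.14517769,  0.27700888, -0.09871885]), 'torque': array([-1.68265220e-02,  4.05829056e-03, -5.38461543e-05]), 'grip_force': 0.0, 'finger_gap': 0.08549837588952817}
scene [[476.21388352   0.         321.67967399]
 [  0.         476.21388352 197.0153005 ]
 [  0.           0.           1.        ]] [[ 0.78681282  0.61707667  0.01191542]
 [ 0.53679065 -0.67465987 -0.50664569]
 [-0.30460038  0.40503141 -0.86207202]] [-0.43249707 -0.25755926  1.56133955]
top [[475.90344523   0.         321.3578132 ]
 [  0.         475.90344523 209.41448652]
 [  0.           0.           1.        ]] [[-0.02308294 -0.99944069 -0.02419674]
 [-0.99656018  0.02492984 -0.07903365]
 [ 0.07959267  0.02228918 -0.99657825]] [0.00381459 0.56489218 1.60133392]
```

View pics/top0.png

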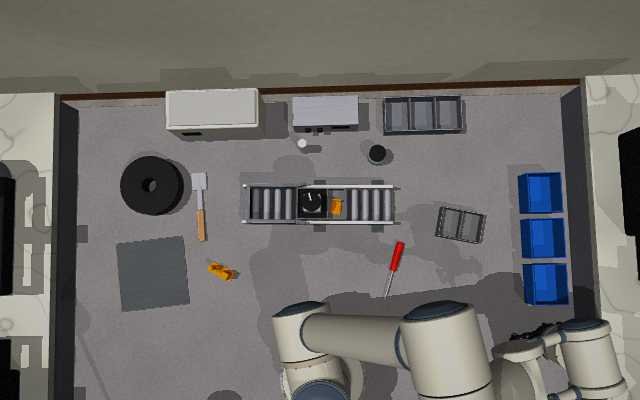

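View pics/scene0.png

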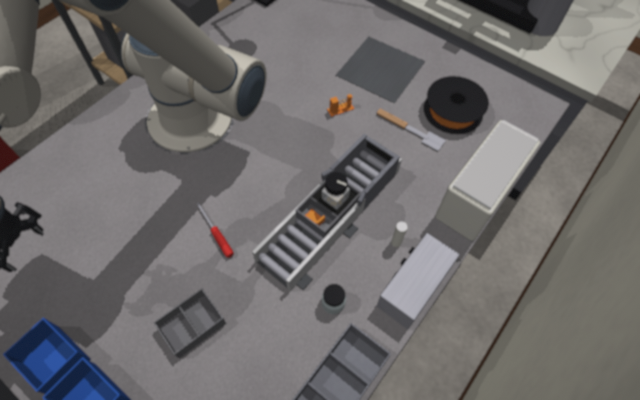

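The top view shows the lane from (245,204), the bay end, to (397,204), the open end. The jar cap is at about (312,203), the bracket at (337,207) and the driver at (395,265). I'll zoom in on the lane.

```bash
cat > h.py <<'E'
import numpy as np, cv2
from bench import observe, read_camera
def ray_plane(c,uv,z):
    d=c['R'].T@np.linalg.inv(c['intrinsics'])@np.array([uv[0],uv[1],1.]); o=-c['R'].T@c['t']
    return o+d*(z-o[2])/d[2]
E
python3 - <<'E'
from h import *
c=read_camera('top');im=c['color'][170:240,235:410,::-1]
cv2.imwrite('pics/lane.png',cv2.resize(im,None,fx=4.5,fy=4.5,interpolation=cv2.INTER_CUBIC))
for n,uv,z in[('bay end',(245,204),.05),('open',(397,204),.05),('cap',(312,203),.16),('driver',(401,243),0.02),('driver tip',(386,298),0.01)]:print(n,ray_plane(c,uv,z))
E
```

```text
bay end [0.58735247 0.24650321 0.05      ]
open [ 0.57444675 -0.26373856  0.05      ]
cap [0.57467686 0.01594528 0.16      ]
driver [ 0.44428052 -0.27661213  0.02      ]
driver tip [ 0.2603306  -0.22086217  0.01      ]
```

View pics/lane.png

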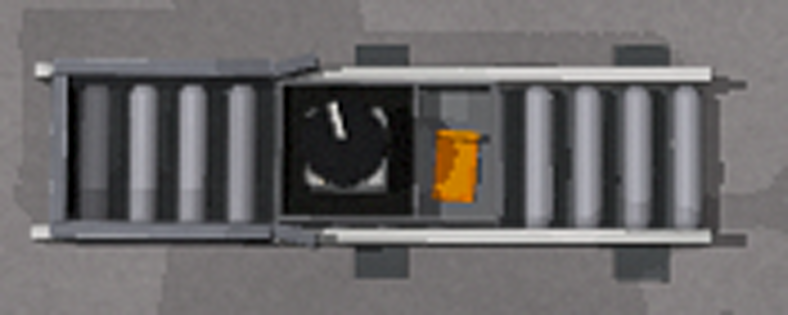

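The crop shows white rails along rows ≈74 and ≈237, the stop plate at cols 52–68, and the tote at cols 279–499. The cap centre is near (345,143) and the mark points up, slightly left.

Run:
```python
from h import *
c=read_camera('top');f=lambda x,y,z:ray_plane(c,((x+.5)/4.5-.5+235,(y+.5)/4.5-.5+170),z)
im=c['color'].astype(int);
m=(im.min(2)>190)&((im.max(2)-im.min(2))<40)
m[:170]=0;m[240:]=0;m[:,:308]=0;m[:,396:]=0
ys,xs=np.nonzero(m)
for lo,hi in((180,192),(216,228)):
    k=(ys>lo)&(ys<hi); print(k.sum())
    if k.sum()<10: continue
    P=np.array([ray_plane(c,p,.072) for p in zip(xs[k],ys[k])]);print(P[:,:2].mean(0),np.polyfit(P[:,1],P[:,0],1),P[:,1].min(),P[:,1].max())
for n,a in dict(railU1=(335,74,.072),railU2=(711,74,.072),railL1=(335,236,.072),railL2=(711,237,.072),stopin=(68,150,.1),stopout=(52,150,.1),rear=(499,150,.095),front=(279,150,.095),cap=(345,143,.162),mark0=(342,136,.162),mark1=(335,104,.162)).items():print(n,f(*a))
```

```text
169
[ 0.63608076 -0.14531108] [0.03777378 0.64156971] -0.2464936803534459 0.03169966099325274
167
[ 0.51751377 -0.09224229] [0.03813203 0.52103115] -0.2028852756024193 0.03412947282313201
railU1 [0.63971204 0.02819436 0.072     ]
railU2 [ 0.63246109 -0.24838564  0.072     ]
railL1 [0.52000952 0.03071402 0.072     ]
railL2 [ 0.5125781  -0.24420139  0.072     ]
stopin [0.58564947 0.22180164 0.1       ]
stopout [0.58594474 0.23345054 0.1       ]
rear [ 0.57819729 -0.09054498  0.095     ]
front [0.58224008 0.06894972 0.095     ]
cap [0.57959832 0.01800962 0.162     ]
mark0 [0.584532   0.01998895 0.162     ]
mark1 [0.6070021 0.0243815 0.162    ]
```

>>> {"method": "jog_arm", "body": {
  "plan": [
    [14, -8.6, 0, 0, 0, 0, -1],
    [28, -17.3, 0, 0, 0, 0, -1],
    [28, -17.3, 0, 0, 0, 0, -1],
    [28, -17.3, 0, 0, 0, 0, -1],
    [28, -17.3, 0, 0, 0, 0, -1],
    [28, -17.3, 0, 0, 0, 0, -1],
    [28, -17.3, 0, 0, 0, 0, -1],
    [28, -17.3, 0, 0, 0, 0, -1],
    [28, -17.3, 0, 0, 0, 0, -1],
    [28, -17.3, 0, 0, 0, 0, -1],
    [28, -17.3, 0, 0, 0, 0, -1],
    [28, -17.3, 0, 0, 0, 0, -1],
    [28, -17.3, 0, 0, 0, 0, -1],
    [28, -17.3, 0, 0, 0, 0, -1],
    [28, -17.3, 0, 0, 0, 0, -1],
    [28, -17.3, 0, 0, 0, 0, -1],
    [28, -17.3, 0, 0, 0, 0, -1],
    [28, -17.3, 0, 0, 0, 0, -1],
    [14, -8.6, 0, 0, 0, 0.1, -1],
    [0, 0, 0, 0, 0, 0.12, -1]
  ],
  "newtons": 80
}}

```text
time_s: 1.87
eef_pos: [0.5759, -0.1474, 0.2498]
eef_rot: [-0.0, 0.999, 0.04, 0.0]
ft_force: [-0.5, -0.9, -0.5]
finger_gap: -0.0003
grip_force: 0.0
```

>>> {"method": "jog_arm", "body": {
  "plan": [
    [0, 0, 0, 0, 0, 0.115, -1],
    [0, 0, 0, 0, 0, 0, -1],
    [0, 0, 0, 0, 0, 0, -1]
  ]
}}

```text
time_s: 2.12
eef_pos: [0.5739, -0.1504, 0.2499]
eef_rot: [-0.0, 1.0, -0.016, -0.0]
ft_force: [0.0, -0.7, 0.8]
finger_gap: -0.0003
grip_force: 0.0
```

Run:
```python
from h import *
from scipy.spatial.transform import Rotation as Ro
s=observe();print(s['time_s'],s['eef_pos'],s['finger_gap'],s['ft_force'],s['qpos']);q=s['eef_rot'];R=Ro.from_quat(np.r_[q[1:],q[0]]).as_matrix();print(R,np.arctan2(R[1,0],R[0,0]))
w=read_camera('wrist');print(w['intrinsics'],w['tool_from_camera'])
cv2.imwrite('pics/w1.png',w['color'][:,:,::-1])
```

```text
2.1167 [ 0.57394253 -0.15039193  0.2498987 ] -0.0002937511779265293 [ 0.0483001  -0.72442483  0.80230813] [-3.56928876e-01  4.49024883e-01  1.42631798e+00  7.01294445e-05
  1.26658055e+00  1.24516297e+00]
[[ 9.99509636e-01 -3.13114390e-02 -2.86537749e-04]
 [-3.13113887e-02 -9.99509662e-01  1.78260025e-04]
 [-2.91978827e-04 -1.69200718e-04 -9.99999943e-01]] -0.03131650860803491
[[309.70691629   0.         322.62591451]
 [  0.         309.70691629 200.81524117]
 [  0.           0.           1.        ]] [[ 5.55360029e-04 -9.56793150e-01 -2.90768911e-01  7.36598509e-02]
 [ 9.99999808e-01  6.11507361e-04 -1.02232838e-04 -2.47654504e-04]
 [ 2.75623009e-04 -2.90768799e-01  9.56793306e-01 -1.23300656e-01]
 [ 0.00000000e+00  0.00000000e+00  0.00000000e+00  1.00000000e+00]]
```

View pics/w1.png

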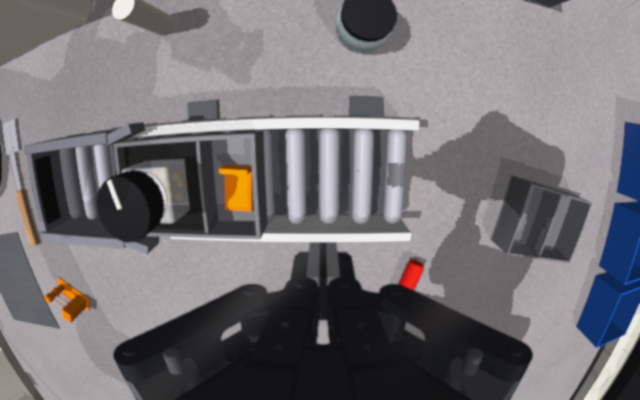

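Wrist view: the lane is clear and the tote rear wall (≈260,185) is ahead of the fingers. The jar is upright with its mark at (114,195). Now I'll descend behind the tote.

>>> {"method": "jog_arm", "body": {
  "plan": [
    [1.5, 0, 10, 0, 0, 0.006, -1],
    [0, 0, 24, 0, 0, 0, -1],
    [0, 0, 24, 0, 0, 0, -1],
    [0, 0, 24, 0, 0, 0, -1],
    [0, 0, 24, 0, 0, 0, -1],
    [0, 0, 24, 0, 0, 0, -1],
    [0, 0, 18, 0, 0, 0, -1],
    [0, 0, 12, 0, 0, 0, -1],
    [0, 0, 6, 0, 0, 0, -1],
    [0, -5, 0, 0, 0, 0, -1],
    [0, -8, 0, 0, 0, 0, -1],
    [0, -8, 0, 0, 0, 0, -1],
    [0, -6, 0, 0, 0, 0, -1],
    [0, -4, 0, 0, 0, 0, -1],
    [0, -4, 0, 0, 0, 0, -1],
    [0, -4, 0, 0, 0, 0, -1],
    [0, -4, 0, 0, 0, 0, -1],
    [0, -5, 0, 0, 0, 0, -1],
    [0, -5, 0, 0, 0, 0, -1],
    [0, -5, 0, 0, 0, 0, -1]
  ]
}}

```text
time_s: 3.83
eef_pos: [0.5788, -0.0949, 0.0843]
eef_rot: [0.002, 1.0, -0.02, 0.001]
ft_force: [-0.9, -26.0, -0.5]
finger_gap: -0.0001
grip_force: 13.0
```

>>> {"method": "jog_arm", "body": {
  "plan": [
    [0, 0, 0, 0, 0, 0, -1],
    [0, 0, 0, 0, 0, 0, -1]
  ]
}}

```text
time_s: 4.0
eef_pos: [0.5786, -0.0934, 0.0842]
eef_rot: [0.001, 1.0, -0.021, 0.001]
ft_force: [2.0, -6.4, -0.3]
finger_gap: -0.0
grip_force: 3.1
```

Run:
```python
from h import *
s=observe();print(s['ft_force'],s['torque'],s['eef_pos'])
c=read_camera('top');im=c['color'][170:240,235:410,::-1]
cv2.imwrite('pics/lane2.png',cv2.resize(im,None,fx=4.5,fy=4.5,interpolation=cv2.INTER_CUBIC))
```

```text
[ 2.04179754 -6.44969013 -0.26127603] [-0.92231526 -0.21437563  0.0662898 ] [ 0.57859025 -0.09337273  0.08415823]
```

View pics/lane2.png

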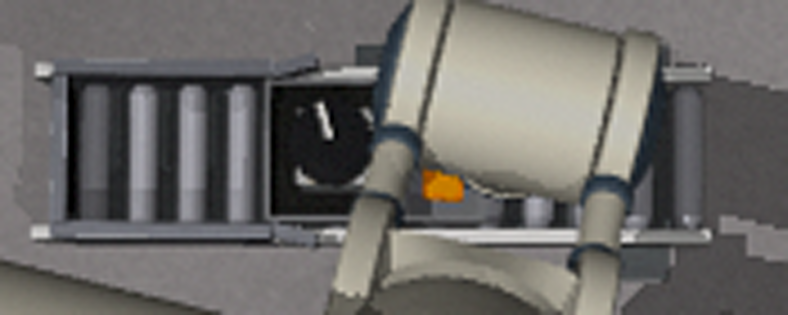

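The tote moved about 9 mm (its front edge is now at col 270) and the force is decaying. I'll continue gently and watch the force.

>>> {"method": "jog_arm", "body": {
  "plan": [
    [0, -2, 0, 0, 0, 0, -1],
    [0, -3, 0, 0, 0, 0, -1],
    [0, -4, 0, 0, 0, 0, -1],
    [0, -5, 0, 0, 0, 0, -1],
    [0, -5, 0, 0, 0, 0, -1],
    [0, -5, 0, 0, 0, 0, -1]
  ]
}}

```text
time_s: 4.55
eef_pos: [0.5795, -0.0712, 0.0842]
eef_rot: [0.002, 1.0, -0.021, 0.001]
ft_force: [-2.4, -27.0, -1.1]
finger_gap: -0.0004
grip_force: 13.1
```

>>> {"method": "jog_arm", "body": {
  "plan": [
    [0, 0, 0, 0, 0, 0, -1],
    [0, 0, 0, 0, 0, 0, -1],
    [0, 0, 0, 0, 0, 0, -1],
    [0, 0, 0, 0, 0, 0, -1],
    [0, 0, 0, 0, 0, 0, -1],
    [0, 0, 0, 0, 0, 0, -1]
  ]
}}

```text
time_s: 5.05
eef_pos: [0.5795, -0.0695, 0.0841]
eef_rot: [0.001, 1.0, -0.021, 0.0]
ft_force: [1.7, -7.4, -0.6]
finger_gap: -0.0001
grip_force: 3.6
```

>>> {"method": "jog_arm", "body": {
  "plan": [
    [0, -1, 0, 0, 0, 0, -1],
    [0, -1, 0, 0, 0, 0, -1],
    [0, -1, 0, 0, 0, 0, -1],
    [0, -1, 0, 0, 0, 0, -1],
    [0, -1, 0, 0, 0, 0, -1],
    [0, -1, 0, 0, 0, 0, -1]
  ]
}}

```text
time_s: 5.55
eef_pos: [0.5797, -0.0653, 0.0841]
eef_rot: [0.002, 1.0, -0.021, 0.0]
ft_force: [-2.3, -26.8, -1.0]
finger_gap: -0.0003
grip_force: 13.1
```

Run:
```python
from h import *
s=observe();print(s['ft_force'],s['torque'],s['eef_pos'],s['eef_rot'])
c=read_camera('top');im=c['color'][170:240,235:410,::-1]
t=cv2.resize(im,None,fx=4.5,fy=4.5,interpolation=cv2.INTER_CUBIC)
w=read_camera('wrist')['color'][:,:,::-1];w=w[60:300,:]
cv2.imwrite('pics/l3.png',np.vstack([t[:, :640],w]))
```

```text
[ -2.30718371 -26.79038291  -0.96110799] [-3.81967456  0.30826742  0.03085009] [ 0.57965572 -0.06525464  0.08414758] [ 1.65869931e-03  9.99787435e-01 -2.05464933e-02  4.18553894e-04]
```

View pics/l3.png

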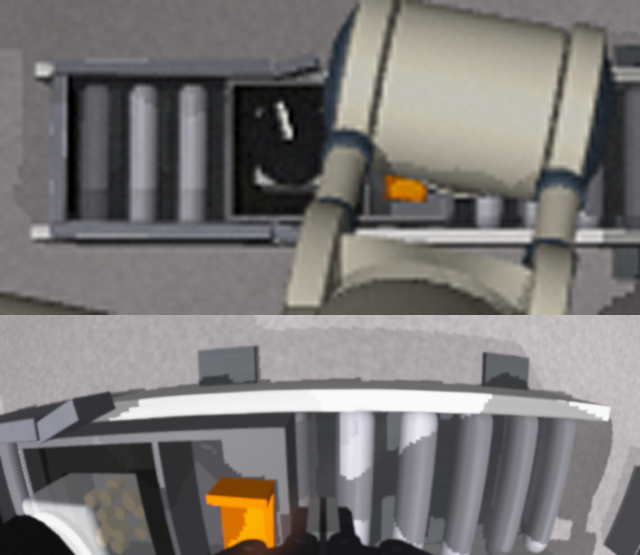

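>>> {"method": "jog_arm", "body": {
  "plan": [
    [0, 5, 0, 0, 0, 0, -1],
    [0, 5, 0, 0, 0, 0, -1],
    [0, 0, 0, 0, 0, 0, -1],
    [0, 0, 0, 0, 0, 0, -1]
  ]
}}

```text
time_s: 5.98
eef_pos: [0.5788, -0.073, 0.0839]
eef_rot: [-0.0, 1.0, -0.021, -0.0]
ft_force: [-0.0, 0.2, 0.0]
finger_gap: 0.0001
grip_force: 0.0
```

>>> {"method": "jog_arm", "body": {
  "plan": [
    [0, -3, 0, 0, 0, 0, -1],
    [0, -2, 0, 0, 0, 0, -1],
    [0, -1, 0, 0, 0, 0, -1],
    [0, 0, 0, 0, 0, 0, -1]
  ]
}}

```text
time_s: 6.32
eef_pos: [0.5791, -0.0664, 0.084]
eef_rot: [-0.0, 1.0, -0.02, -0.0]
ft_force: [0.4, 0.3, -0.2]
finger_gap: -0.0
grip_force: 0.0
```

>>> {"method": "jog_arm", "body": {
  "plan": [
    [0, -1, 0, 0, 0, 0, -1],
    [0, -1, 0, 0, 0, 0, -1],
    [0, -1, 0, 0, 0, 0, -1]
  ]
}}

```text
time_s: 6.57
eef_pos: [0.5793, -0.065, 0.0841]
eef_rot: [0.001, 1.0, -0.02, 0.0]
ft_force: [-2.8, -20.3, -0.9]
finger_gap: 0.0001
grip_force: 10.1
```

>>> {"method": "jog_arm", "body": {
  "plan": [
    [0, -1, 0, 0, 0, 0, -1],
    [0, -1, 0, 0, 0, 0, -1],
    [0, -1, 0, 0, 0, 0, -1]
  ]
}}

```text
time_s: 6.82
eef_pos: [0.5794, -0.0633, 0.0841]
eef_rot: [0.002, 1.0, -0.02, 0.0]
ft_force: [-3.9, -26.2, -0.4]
finger_gap: 0.0002
grip_force: 13.1
```

Run:
```python
from h import *
a=read_camera('scene')['color'][120:290,240:420,::-1]
a=cv2.resize(a,(400,378),interpolation=cv2.INTER_CUBIC)
b=read_camera('top')['color'][175:235,240:340,::-1]
b=cv2.resize(b,(400,240),interpolation=cv2.INTER_CUBIC)
w=read_camera('wrist')['color'][90:330,0:400,::-1]
o=np.zeros((480,800,3),np.uint8);o[:378,:400]=a;o[:240,400:]=b;o[240:,400:]=w
cv2.imwrite('pics/l4.png',o)
```

```text
(no output)
```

View pics/l4.png

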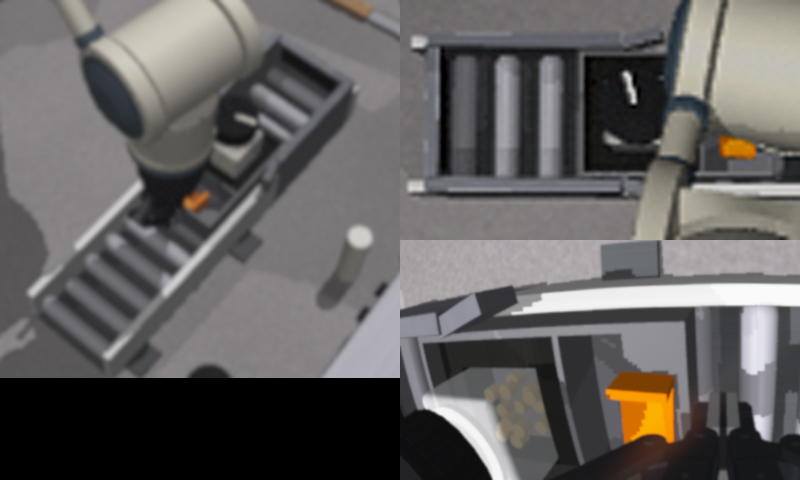

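Nothing is visibly fouling. The tote sits square in the bay mouth and slides under about 26 N. I'll back off, shift 2.5 mm in -x to recentre, and push again.

>>> {"method": "jog_arm", "body": {
  "plan": [
    [0, 4, 0, 0, 0, 0, -1],
    [-2.5, 0, 0, 0, 0, 0, -1],
    [0, -3, 0, 0, 0, 0, -1],
    [0, -2, 0, 0, 0, 0, -1],
    [0, -2, 0, 0, 0, 0, -1],
    [0, -2, 0, 0, 0, 0, -1],
    [0, -2, 0, 0, 0, 0, -1],
    [0, -2, 0, 0, 0, 0, -1]
  ]
}}

```text
time_s: 7.63
eef_pos: [0.5768, -0.0537, 0.084]
eef_rot: [0.001, 1.0, -0.02, -0.0]
ft_force: [-4.5, -26.1, 0.7]
finger_gap: 0.0002
grip_force: 13.4
```

>>> {"method": "jog_arm", "body": {
  "plan": [
    [0, -3, 0, 0, 0, 0, -1],
    [0, -3, 0, 0, 0, 0, -1],
    [0, -3, 0, 0, 0, 0, -1],
    [0, -3, 0, 0, 0, 0, -1],
    [0, -3, 0, 0, 0, 0, -1],
    [0, -3, 0, 0, 0, 0, -1]
  ]
}}

```text
time_s: 8.13
eef_pos: [0.5773, -0.0356, 0.084]
eef_rot: [0.001, 1.0, -0.02, -0.001]
ft_force: [-5.4, -28.2, 1.8]
finger_gap: -0.0
grip_force: 14.1
```

>>> {"method": "jog_arm", "body": {
  "plan": [
    [0, -4, 0, 0, 0, 0, -1],
    [0, -5, 0, 0, 0, 0, -1],
    [0, -5, 0, 0, 0, 0, -1],
    [0, -5, 0, 0, 0, 0, -1],
    [0, -5, 0, 0, 0, 0, -1],
    [0, -5, 0, 0, 0, 0, -1],
    [0, -5, 0, 0, 0, 0, -1],
    [0, -5, 0, 0, 0, 0, -1],
    [0, -4, 0, 0, 0, 0, -1],
    [0, -3, 0, 0, 0, 0, -1]
  ]
}}

```text
time_s: 8.97
eef_pos: [0.5783, 0.0105, 0.0839]
eef_rot: [0.002, 1.0, -0.02, -0.001]
ft_force: [-10.1, -27.9, 7.0]
finger_gap: -0.0002
grip_force: 14.1
```

>>> {"method": "jog_arm", "body": {
  "plan": [
    [0, -3, 0, 0, 0, 0, -1],
    [0, -4, 0, 0, 0, 0, -1],
    [0, -4, 0, 0, 0, 0, -1],
    [0, -4, 0, 0, 0, 0, -1],
    [0, -4, 0, 0, 0, 0, -1],
    [0, -4, 0, 0, 0, 0, -1],
    [0, -3, 0, 0, 0, 0, -1],
    [0, -2, 0, 0, 0, 0, -1]
  ]
}}

```text
time_s: 9.63
eef_pos: [0.5789, 0.0385, 0.0838]
eef_rot: [0.001, 1.0, -0.02, -0.002]
ft_force: [-11.8, -27.2, 9.6]
finger_gap: 0.0001
grip_force: 13.9
```

>>> {"method": "jog_arm", "body": {
  "plan": [
    [0, 4, 0, 0, 0, 0, -1],
    [0, 3, 0, 0, 0, 0, -1],
    [3, 0, 0, 0, 0, 0, -1],
    [0, 0, 0, 0, 0, 0, -1]
  ]
}}

```text
time_s: 9.97
eef_pos: [0.5844, 0.0331, 0.0841]
eef_rot: [-0.0, 1.0, -0.021, 0.0]
ft_force: [-0.4, 0.7, 0.1]
finger_gap: 0.0001
grip_force: 0.0
```

>>> {"method": "jog_arm", "body": {
  "plan": [
    [0, -3, 0, 0, 0, 0, -1],
    [0, -3, 0, 0, 0, 0, -1],
    [0, -2, 0, 0, 0, 0, -1],
    [0, -2, 0, 0, 0, 0, -1],
    [0, -2, 0, 0, 0, 0, -1],
    [0, -2, 0, 0, 0, 0, -1],
    [0, -2, 0, 0, 0, 0, -1]
  ]
}}

```text
time_s: 10.55
eef_pos: [0.5843, 0.0471, 0.084]
eef_rot: [0.002, 1.0, -0.02, -0.0]
ft_force: [-1.9, -25.1, 2.1]
finger_gap: 0.0001
grip_force: 13.2
```

Run:
```python
from h import *
s=observe();print(s['ft_force'],s['torque'],s['eef_pos'],s['time_s'])
b=read_camera('top')['color'][175:235,240:340,::-1]
b=cv2.resize(b,(700,420),interpolation=cv2.INTER_CUBIC)
cv2.imwrite('pics/l5.png',b)
```

```text
[ -1.87348378 -25.06102691   2.13040196] [-3.81418352  0.28253391 -0.01076435] [0.58432979 0.04710006 0.08401228] 10.55
```

View pics/l5.png

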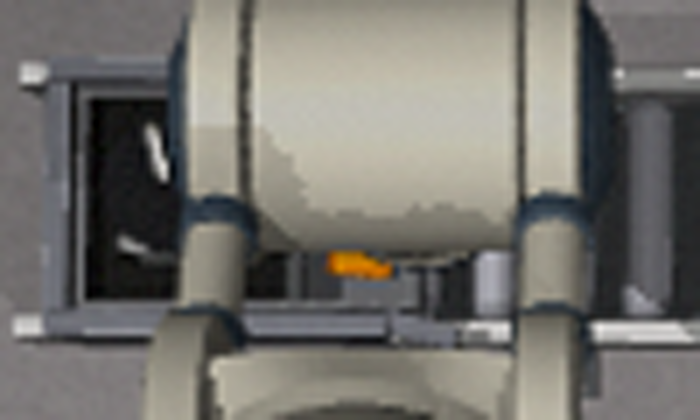

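The tote front (col ≈78) is a few mm short of the stop plate's inner face (col ≈70). I'll continue in 1 mm rows.

>>> {"method": "jog_arm", "body": {
  "plan": [
    [0, -1, 0, 0, 0, 0, -1],
    [0, -1, 0, 0, 0, 0, -1],
    [0, -1, 0, 0, 0, 0, -1]
  ]
}}

```text
time_s: 10.85
eef_pos: [0.5844, 0.05, 0.084]
eef_rot: [0.002, 1.0, -0.02, -0.0]
ft_force: [-2.7, -36.0, 3.3]
finger_gap: -0.0001
grip_force: 18.2
```

>>> {"method": "jog_arm", "body": {
  "plan": [
    [0, -1, 0, 0, 0, 0, -1],
    [0, -1, 0, 0, 0, 0, -1]
  ]
}}

```text
time_s: 11.02
eef_pos: [0.5843, 0.0502, 0.084]
eef_rot: [0.003, 1.0, -0.02, -0.0]
ft_force: [-4.1, -55.3, 4.9]
finger_gap: -0.0002
grip_force: 27.7
```

>>> {"method": "jog_arm", "body": {
  "plan": [
    [0, -1, 0, 0, 0, 0, -1],
    [0, 0, 0, 0, 0, 0, -1]
  ]
}}

```text
time_s: 11.18
eef_pos: [0.5843, 0.0502, 0.084]
eef_rot: [0.004, 1.0, -0.02, -0.001]
ft_force: [-4.1, -56.1, 4.9]
finger_gap: 0.0001
grip_force: 28.1
```

Motion stopped at y = 0.0502 and the force rose to 56 N, so the tote is home. Next I'll retreat, rise, open the gripper and look at the cap.

>>> {"method": "jog_arm", "body": {
  "plan": [
    [0, 5, 0, 0, 0, 0, -1],
    [0, 8, 0, 0, 0, 0, -1],
    [0, 8, 0, 0, 0, 0, -1],
    [0, 4, 12, 0, 0, 0, -1],
    [0, 0, -24, 0, 0, 0, -1],
    [0, 0, -26, 0, 0, 0, -1],
    [0, 0, -26, 0, 0, 0, -1],
    [0, 0, -26, 0, 0, 0, 1],
    [0, 0, -26, 0, 0, 0, 1],
    [0, 0, -26, 0, 0, 0, 1],
    [0, 0, -20, 0, 0, 0, 1],
    [-9.9, -22, 0, 0, 0, 0, 1],
    [-9.9, -22, 0, 0, 0, 0, 1],
    [-9.9, -22, 0, 0, 0, 0, 1],
    [-9.9, -22, 0, 0, 0, 0, 1],
    [-9.9, -22, 0, 0, 0, 0, 1],
    [-9.9, -22, 0, 0, 0, 0, 1],
    [0, 0, 0, 0, 0, 0, 1],
    [0, 0, 0, 0, 0, 0, 1],
    [0, 0, 0, 0, 0, 0, 1]
  ]
}}

```text
time_s: 12.85
eef_pos: [0.5298, 0.1641, 0.246]
eef_rot: [0.0, 1.0, -0.02, 0.0]
ft_force: [0.7, -0.4, 0.2]
finger_gap: 0.0857
grip_force: 0.0
```

```bash
cat >> h.py <<'E'
from scipy.spatial.transform import Rotation as Ro
def Rt(s):
    q=s['eef_rot'];return Ro.from_quat(np.r_[q[1:],q[0]]).as_matrix()
def wray(s,w,uv,z):
    K=w['intrinsics'];p=np.array([(uv[0]-K[0,2])/K[0,0],(uv[1]-K[1,2])/K[1,1]]);r=np.hypot(*p)
    d=np.r_[np.sin(r)*p/max(r,1e-9),np.cos(r)];T=w['tool_from_camera'];R=Rt(s)
    d=R@T[:3,:3]@d;o=s['eef_pos']+R@T[:3,3]
    return o+d*(z-o[2])/d[2]
E
python3 - <<'E'
from h import *
s=observe();w=read_camera('wrist');print(s['time_s'],s['eef_pos'],s['finger_gap'],s['ft_force'],s['qpos'],np.arctan2(*Rt(s)[[1,0],0]))
np.savez('w6.npz',im=w['color']);im=w['color'][:,:,::-1].copy()
c=read_camera('top');t=cv2.resize(c['color'][175:235,240:340,::-1],(640,384),interpolation=cv2.INTER_CUBIC)[:200]
cv2.imwrite('pics/w6.png',np.vstack([im,t]))
E
```

```text
12.85 [0.52979961 0.16407613 0.24598484] 0.08570875293211444 [ 0.71838371 -0.43000491  0.19117353] [ 1.92708737e-01  3.98877747e-01  1.52630071e+00 -9.20744658e-05
  1.21632874e+00  1.80417683e+00] -0.04063981271267923
```

View pics/w6.png

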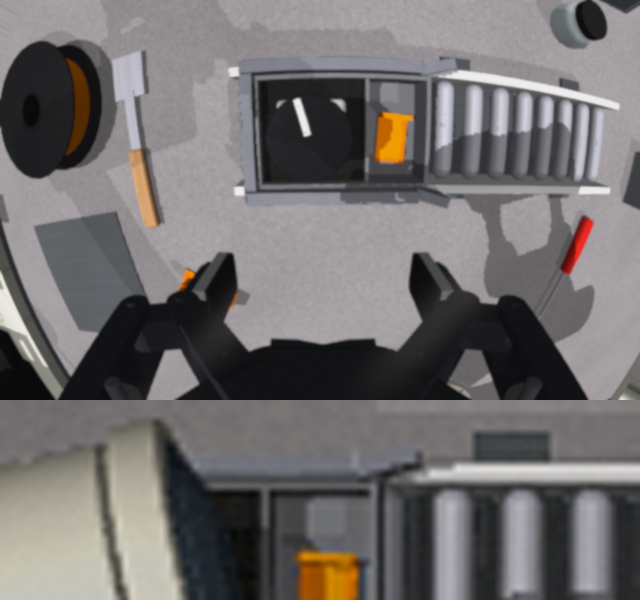

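The wrist view shows the cap circle centred at ≈(309,137), spanning cols 266–352. The mark runs (307,134)→(298,98), the tote front is against the stop plate (col ≈257), and the rear wall is at col ≈430.

Run:
```python
from h import *
s=observe();w=read_camera('wrist')
g=w['color'].astype(int).max(2)
print(g[137,235:375]);print(g[85:192,320])
print('row 160',g[160,238:268],g[160,415:440])
p=lambda u,v,z:wray(s,w,(u,v),z)
for n,a in dict(c=(309,137,.162),L=(266,137,.162),R=(352,137,.162),T=(309,94,.162),B=(309,181,.162),m0=(307,134,.162),m1=(298,98,.162),rear=(431,130,.095),front=(258,130,.095),stopin=(256,130,.1),ch1=(340,74,.105),ch2=(340,190,.105)).items():print(n,p(*a).round(4))
```

```text
[145 143 142 139 138 143 150 152 152 152 152 151 152 151 151 149 137 109
  74  73 106 129 129 106  73  47  33  27  23  30  38  41  41  41  39  39
  38  38  39  38  39  38  38  39  37  37  37  37  37  37  36  37  38  37
  37  37  36  37  38  36  38  36  37  36  37  35  40  52  73  90  90  80
  70  57  43  36  35  34  33  35  36  34  35  35  34  35  35  35  35  35
  34  34  34  33  33  34  33  33  34  33  34  33  33  33  34  34  33  32
  33  34  33  33  32  32  32  31  27  24  22  22  23  22  23  23  22  21
  19  21  31  53  77  89  91  92  92  92  90  84  78  84]
[ 32  31  30  32  30  32  33  31  32  31  31  29  31  34  34  34  35  34
  36  36  35  35  36  36  36  36  36  35  36  36  35  35  35  36  36  35
  36  35  35  36  35  35  36  35  35  35  34  34  35  35  35  35  35  36
  34  35  35  35  34  35  34  35  35  36  34  34  34  33  34  32  33  35
  34  35  38  37  39  37  37  38  39  37  38  39  38  38  39  39  38  39
  38  38  39  38  36  37  43  49  68  95 114 120 117 101  77  62  69]
row 160 [146 145 144 147 152 155 155 154 153 153 152 152 152 150 139 114  75  56
  86 122 130 111  77  50  34  25  22  23  23  24] [ 63  63  64  64  66  65  65  67  82 109 128 135 126 104  74  57  55  61
  69  77  85  94 103 109 114]
c [0.5856 0.1707 0.162 ]
L [0.5872 0.1997 0.162 ]
R [0.5845 0.1419 0.162 ]
T [0.6144 0.1693 0.162 ]
B [0.5553 0.1722 0.162 ]
m0 [0.5876 0.1719 0.162 ]
m1 [0.6121 0.1767 0.162 ]
rear [0.584  0.0623 0.095 ]
front [0.5887 0.2192 0.095 ]
stopin [0.5891 0.2199 0.1   ]
ch1 [0.6335 0.1451 0.105 ]
ch2 [0.5327 0.1484 0.105 ]
```

>>> {"method": "jog_arm", "body": {
  "plan": [
    [18.3, -3.1, 0, 0, 0, 0, 1],
    [18.3, -3.1, 0, 0, 0, 0, 1],
    [18.3, -3.1, 0, 0, 0, 0, 1],
    [0, 0, 0, 0, 0, 0, 1],
    [0, 0, 20, 0, 0, 0, 1],
    [0, 0, 20, 0, 0, 0, 1],
    [0, 0, 15, 0, 0, 0, 1],
    [0, 0, 0, 0, 0, 0, 1]
  ]
}}

```text
time_s: 13.67
eef_pos: [0.5833, 0.1703, 0.1881]
eef_rot: [0.001, 1.0, -0.021, -0.002]
ft_force: [-1.3, -0.3, -1.1]
finger_gap: 0.0854
grip_force: 0.0
```

Run:
```python
from h import *
s=observe();w=read_camera('wrist');print(s['time_s'],s['eef_pos'],s['ft_force'],s['finger_gap'])
cv2.imwrite('pics/w7.png',w['color'][:,:,::-1])
for u,v in((0,0.030),(0,-.030)):pass
```

```text
13.6667 [0.58328624 0.17032362 0.18805279] [-1.32190549 -0.31110775 -1.13192597] 0.08544312064816746
```

View pics/w7.png

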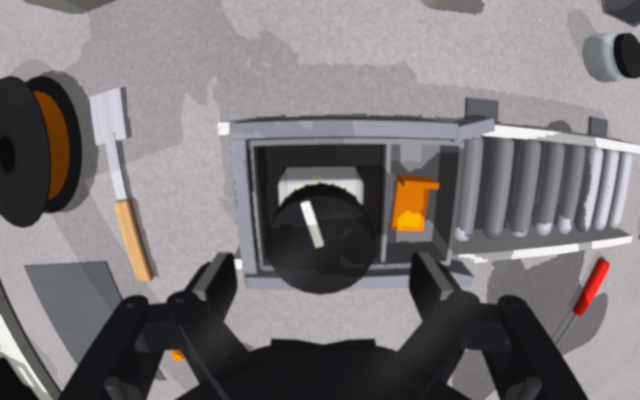

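The cap circle is centred at ≈(321,240), midway between the finger tips (cols 235 and 412). I'll descend and grip.

>>> {"method": "jog_arm", "body": {
  "plan": [
    [0.5, 0, 16, 0, 0, 0, 1],
    [0.5, 0, 16, 0, 0, 0, 1],
    [0, 0, 10, 0, 0, 0, 1],
    [0, 0, 0, 0, 0, 0, 1],
    [0, 0, 0, 0, 0, 0, 1]
  ]
}}

```text
time_s: 14.13
eef_pos: [0.5861, 0.1711, 0.1496]
eef_rot: [-0.0, 1.0, -0.021, -0.0]
ft_force: [-0.4, 1.1, 0.7]
finger_gap: 0.0853
grip_force: 0.0
```

>>> {"method": "jog_arm", "body": {
  "plan": [
    [0, 0, 0, 0, 0, 0, -1],
    [0, 0, 0, 0, 0, 0, -1],
    [0, 0, 0, 0, 0, 0, -1],
    [0, 0, 0, 0, 0, 0, -1],
    [0, 0, 0, 0, 0, 0, -1],
    [0, 0, 0, 0, 0, 0, -1],
    [0, 0, 0, 0, 0, 0, -1],
    [0, 0, 0, 0, 0, 0, -1]
  ],
  "newtons": 80
}}

```text
time_s: 14.8
eef_pos: [0.5865, 0.1714, 0.1506]
eef_rot: [-0.0, 1.0, -0.021, 0.001]
ft_force: [-2.6, -0.4, 12.5]
finger_gap: 0.0585
grip_force: 82.7
```

>>> {"method": "jog_arm", "body": {
  "plan": [
    [0, -0.5, -1, 0, 0, 0, -1],
    [0, 0, 0, 0, 0, -0.05, -1],
    [0, 0, 0, 0, 0, -0.08, -1],
    [0, 0, 0, 0, 0, -0.08, -1]
  ]
}}

```text
time_s: 15.13
eef_pos: [0.5865, 0.1718, 0.1509]
eef_rot: [-0.0, 0.996, 0.086, 0.001]
ft_force: [-0.0, 1.5, 0.3]
finger_gap: 0.0582
grip_force: 87.2
```

Run:
```python
from h import *
s=observe();w=read_camera('wrist');print(s['time_s'],s['eef_pos'],s['ft_force'],s['torque'],s['finger_gap'],np.arctan2(*Rt(s)[[1,0],0]))
g=w['color'].astype(int).min(2);m=(g>120);m[:185]=0;m[292:]=0;m[:,:275]=0;m[:,375:]=0
n,l,st,ce=cv2.connectedComponentsWithStats(m.astype(np.uint8))
for i in range(1,n):
    if st[i,4]>15:
        ys,xs=np.nonzero(l==i);k=np.argsort(ys);P=np.array([wray(s,w,(xs[j],ys[j]),.162)[:2] for j in k])
        v=np.linalg.svd(P-P.mean(0))[2][0];print(st[i],P.mean(0),np.arctan2(v[1],v[0]))
```

```text
15.1333 [0.58647277 0.17181956 0.15093723] [-0.04972668  1.48870892  0.28558237] [ 0.01529252  0.06120079 -0.41103747] 0.05822560765532637 0.1721321508073216
[ 276  194   99   40 1519] [0.62219475 0.17850852] -1.5065541827780442
[297 236  30  56 722] [0.59838505 0.17887971] -2.6714745466405163
```

>>> {"method": "jog_arm", "body": {
  "plan": [
    [0, 0, 0, 0, 0, -0.08, -1],
    [0, 0, 0, 0, 0, -0.08, -1],
    [0, 0, 0, 0, 0, -0.08, -1],
    [0, 0, 0, 0, 0, -0.08, -1],
    [0, 0, 0, 0, 0, -0.08, -1],
    [0, 0, 0, 0, 0, -0.08, -1]
  ]
}}

```text
time_s: 15.68
eef_pos: [0.5864, 0.172, 0.1508]
eef_rot: [-0.0, 0.948, 0.319, 0.001]
ft_force: [0.1, 1.2, 4.1]
finger_gap: 0.0586
grip_force: 87.5
```

```bash
cat > t.py <<'E'
from h import *
s=observe();w=read_camera('wrist');print(s['time_s'],s['eef_pos'],s['ft_force'],s['torque'],s['grip_force'],np.arctan2(*Rt(s)[[1,0],0]))
g=w['color'].astype(int).min(2);m=(g>120);m[:225]=0;m[295:]=0;m[:,:265]=0;m[:,385:]=0
n,l,st,ce=cv2.connectedComponentsWithStats(m.astype(np.uint8))
for i in range(1,n):
    if st[i,4]>150:
        ys,xs=np.nonzero(l==i);P=np.array([wray(s,w,(x,y),.163)[:2] for x,y in zip(xs,ys)])
        v=np.linalg.svd(P-P.mean(0))[2][0];print(st[i],P.mean(0),np.arctan(v[1]/v[0]))
E
python3 t.py
```

```text
15.6833 [0.58640303 0.17197078 0.15080733] [0.09847182 1.22185833 4.11446105] [ 0.21434508  0.0974465  -0.27138731] 87.48800441622734 0.6503982132416757
[366 225  19  23 196] [0.61994722 0.17100512] 1.2740907147215048
[297 236  30  56 733] [0.59426246 0.18420207] 0.9456827603414967
```

>>> {"method": "jog_arm", "body": {
  "plan": [
    [0, 0, 0, 0, 0, -0.05, -1],
    [0, 0, 0, 0, 0, -0.05, -1],
    [0, 0, 0, 0, 0, -0.04, -1]
  ]
}}

```text
time_s: 15.98
eef_pos: [0.5865, 0.1719, 0.1509]
eef_rot: [0.0, 0.923, 0.384, 0.001]
ft_force: [0.0, -0.3, 9.1]
finger_gap: 0.058
grip_force: 87.7
```

```bash
python3 t.py
```

```text
15.9833 [0.58653745 0.17193305 0.15091989] [ 0.03531173 -0.31282942  9.13219775] [-0.05419377  0.04898471 -0.14784817] 87.71930376067758 0.7876466963964333
[297 236  30  56 741] [0.59252732 0.18498315] 1.0799726499934785
```

>>> {"method": "jog_arm", "body": {
  "plan": [
    [0, 0, 0, 0, 0, -0.03, -1],
    [0, 0, 0, 0, 0, -0.02, -1]
  ]
}}

```text
time_s: 16.2
eef_pos: [0.5867, 0.1719, 0.1512]
eef_rot: [0.0, 0.914, 0.406, 0.001]
ft_force: [-1.1, 0.3, 13.4]
finger_gap: 0.0585
grip_force: 87.9
```

```bash
python3 t.py
```

```text
16.2 [0.58669337 0.17192405 0.15117478] [-1.1261441   0.26139252 13.43253353] [-0.00923313  0.24679654 -0.08449157] 87.91270907968283 0.8365230199531069
[297 236  30  56 743] [0.59192179 0.1851538 ] 1.12606422596801
```

>>> {"method": "jog_arm", "body": {
  "plan": [
    [0, 0, -0.5, 0, 0, -0.03, -1],
    [0, 0, -0.5, 0, 0, 0, -1],
    [0, 0, 0, 0, 0, 0, -1]
  ]
}}

```text
time_s: 16.5
eef_pos: [0.5865, 0.1719, 0.1518]
eef_rot: [0.0, 0.908, 0.419, 0.001]
ft_force: [-0.8, 0.5, 10.6]
finger_gap: 0.0581
grip_force: 87.3
```

```bash
python3 t.py
```

```text
16.5 [0.58646386 0.17193625 0.15182393] [-0.80570312  0.52222251 10.62580165] [0.12006589 0.20333728 0.05325681] 87.28975217789412 0.8657122987014678
[265 225  14  24 160] [0.58732255 0.206293  ] 0.4255256085864876
[297 236  30  56 740] [0.59104753 0.18504416] 1.156909838299056
```

>>> {"method": "jog_arm", "body": {
  "plan": [
    [0, 0, -0.5, 0, 0, 0, -1],
    [0, 0, -0.5, 0, 0, 0, -1],
    [0, 0, 0, 0, 0, 0, -1]
  ]
}}

```text
time_s: 16.8
eef_pos: [0.5859, 0.1717, 0.152]
eef_rot: [-0.0, 0.907, 0.42, -0.0]
ft_force: [0.1, 0.1, -0.4]
finger_gap: 0.0585
grip_force: 86.4
```

>>> {"method": "jog_arm", "body": {
  "plan": [
    [0, 0, -1, 0, 0, 0, -1],
    [0, 0, -1, 0, 0, 0, -1],
    [0, 0, -1, 0, 0, 0, -1],
    [0, 0, 0, 0, 0, 0, -1]
  ]
}}

```text
time_s: 17.13
eef_pos: [0.586, 0.1717, 0.1552]
eef_rot: [0.0, 0.907, 0.421, 0.0]
ft_force: [-0.4, 0.5, -0.9]
finger_gap: 0.0583
grip_force: 86.4
```

>>> {"method": "jog_arm", "body": {
  "plan": [
    [0, 0, -2, 0, 0, 0, -1],
    [0, 0, -3, 0, 0, 0, -1],
    [0, 0, -4, 0, 0, 0, -1],
    [0, 0, -4, 0, 0, 0, -1],
    [0, 0, -4, 0, 0, 0, -1],
    [0, 0, -4, 0, 0, 0, -1],
    [0, 0, -4, 0, 0, 0, -1],
    [0, 0, -4, 0, 0, 0, -1],
    [0, 0, -4, 0, 0, 0, -1],
    [0, 0, -3, 0, 0, 0, -1],
    [0, 0, 0, 0, 0, 0, -1],
    [0, 0, 0, 0, 0, 0, -1],
    [0, 0, 0, 0, 0, 0, -1],
    [0, 0, 0, 0, 0, 0, -1]
  ]
}}

```text
time_s: 18.3
eef_pos: [0.5858, 0.1717, 0.1907]
eef_rot: [-0.0, 0.907, 0.421, -0.0]
ft_force: [-0.0, -0.0, -0.3]
finger_gap: 0.0586
grip_force: 86.4
```

```bash
python3 t.py
python3 - <<'E'
from h import *
w=read_camera('wrist')['color'][:,:,::-1]
sc=cv2.resize(read_camera('scene')['color'][130:230,270:430,::-1],(320,200),interpolation=cv2.INTER_CUBIC)
t=cv2.resize(read_camera('top')['color'][170:245,235:355,::-1],(320,200),interpolation=cv2.INTER_CUBIC)
cv2.imwrite('pics/f.png',np.vstack([w,np.hstack([sc,t])]))
E
```

```text
18.3 [0.58582184 0.17171375 0.19073021] [-0.0460677  -0.00738962 -0.26292769] [ 0.00983657  0.05258383 -0.01910638] 86.3810939155519 0.8687977219724936
[297 236  30  56 734] [0.57552952 0.16973186] 1.1596725739417229
```

View pics/f.png

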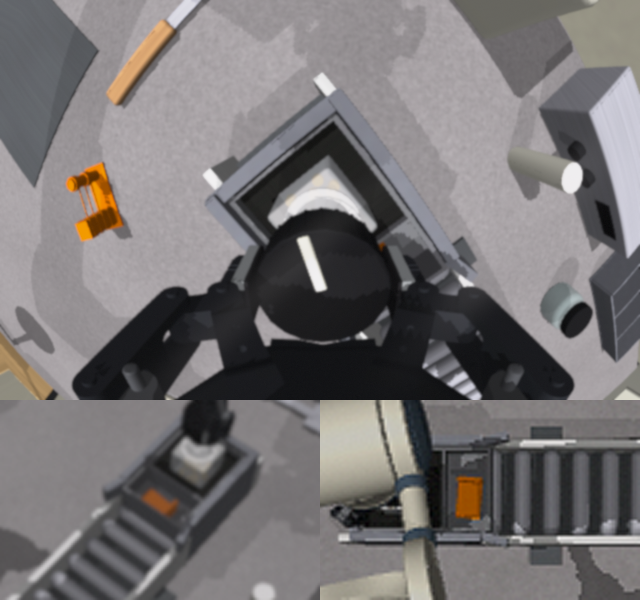

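The picture shows the cap held level above the jar mouth, the jar in its pocket and the tote at the stop. One numeric check that the tote stayed put while the cap was turned, then hand-in.

Run:
```python
from h import *
a=cv2.imread('pics/w6.png')[400:600]
b=cv2.resize(read_camera('top')['color'][175:235,240:340,::-1],(640,384),interpolation=cv2.INTER_CUBIC)[:200]
for r in((100,140),(140,190)):
    for x in (a,b): print(x[r[0]:r[1],355:405].mean((0,2)).round().astype(int).tolist())
```

```text
[99, 99, 99, 100, 100, 100, 101, 101, 102, 102, 103, 104, 105, 106, 108, 112, 114, 116, 114, 108, 98, 84, 70, 57, 46, 41, 42, 49, 61, 74, 88, 100, 107, 110, 110, 108, 104, 100, 96, 94, 92, 91, 90, 88, 84, 78, 71, 65, 58, 52]
[66, 65, 64, 62, 60, 59, 59, 59, 59, 60, 61, 62, 64, 65, 66, 68, 69, 69, 69, 67, 63, 57, 51, 46, 43, 43, 49, 57, 68, 80, 91, 101, 107, 110, 110, 107, 104, 99, 96, 94, 93, 92, 91, 88, 85, 79, 72, 65, 59, 52]
[87, 83, 80, 77, 75, 74, 75, 77, 81, 86, 92, 97, 102, 107, 111, 115, 117, 118, 115, 109, 99, 86, 71, 58, 47, 41, 42, 49, 60, 74, 87, 99, 106, 109, 109, 106, 103, 99, 95, 93, 91, 90, 89, 87, 83, 77, 70, 63, 56, 50]
[57, 57, 56, 56, 56, 56, 56, 57, 58, 59, 60, 61, 62, 64, 66, 67, 69, 70, 69, 68, 64, 58, 51, 46, 42, 43, 48, 57, 68, 79, 91, 100, 107, 110, 109, 107, 103, 99, 95, 93, 91, 91, 90, 87, 84, 78, 71, 64, 57, 51]
```

The rear edge hasn't shifted, so the tote is still home. Handing in.

```bash
python3 -c "
from bench import bot
print(bot.job_done())"
```

```text
the job is handed in; nothing more can be done
None
```

I pushed the tote home against the stop, unscrewed the cap until the threads let go, and handed in with it held about 2 cm above the jar's mouth; the push took about 26 N (briefly 56 N at the stop) rather than the expected 1 N, for a reason I did not find.

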